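# Try the biscuit presses and set the clogged one to soak

### The arm

A 6-joint arm with a two-finger parallel gripper is mounted at the origin on the work surface. World frame = base frame: x ahead of the robot, y to its left, z up, the work surface at z = 0. Lengths are in m, angles in rad, forces in N, time in s.
With the tool pointing down it reaches from about 0.35 to 0.925 m from the base axis. Payload 6.4 kg.
Tool frame: the origin (TCP) lies at the very end of the fingers, on their centre line; the grasp point (between the pads) lies 19 mm behind it; z points along the fingers, y is the line along which they close (so a half turn about z gives the same grasp; the last joint's range is limited). The gripper opens to 85 mm and grips with 20 to 120 N. Pads are 22 mm wide; open, the fingers measure 114 mm over their backs; the gripper's body (76 mm by 85 mm) begins 54 mm behind the grasp point. The pads swing forward as they close: fully open they stand 13 mm farther back than shut.
Start: joints at [-1.436, 0.245, 1.558, -0, 1.339, -0.174], TCP at [0.198, -0.619, 0.199] pointing down, gripper open.
Joint ranges: [-3.13, 3.13], [-1.02, 2.26], [0.13, 2.54], [-0.95, 4.09], [0.21, 2.88], [-2.74, 2.74]. Speed limits (rad/s): [2.57, 2.57, 3.14, 3.14, 3.14, 3.14].

### API

Orientations are given as a unit quaternion [w, x, y, z].
In Python, from rig import r gives the robot as it stands.
- The arm moves only by the shell command python3 -m pendant 'ROWS' [FORCE]. ROWS is a JSON object of lists of equal length, an entry for each row: "delta_pos": the shift along the tool's x, y, z in units of 30 mm (1.0 is 30 mm), a list of three; "turn": the turn about the tool's z in units of 5 degrees (1.0 is 5 degrees); "claw": the finger opening in mm, from 0 to 85.4. In form: {"delta_pos": [[dx, dy, dz], ...], "turn": [turn, ...], "claw": [claw, ...]}. A call has 1 to 5 rows; each row shifts and turns the commanded pose from where the row before left it, along the tool's axes as they then stand; what a row does not reach is not made up. A row lasts 1/12 s, in which the tool goes at most 41.7 mm and 7.16 degrees, less where a joint would pass 70% of its speed; a pose out of reach is approached as far as the arm can. A call is refused whole if a number of a shift passes 1 or a number of a turn 1, either way. A call with a gripper value outside its range is refused whole. The fingers move at their own pace and stop on an object; FORCE is the grip in N (left out, the last holds). Time passes only in rows, so rows that do not move let the fingers close. It gives the time, the measured TCP pose, the force, the opening and the grip force at its end, in the units of the state.
- r.state(): the state, without advancing time (a new reading comes with each control period).
- r.get_image(name): name is "side" or "top"; returns (picture, depth): 384x512x3 uint8, red, green, blue; 384x512 float32, m along the optical axis (not along the pixel's ray), 0 where there is no reading.
- r.calibration(name): a dict with "intrinsics" (3x3 intrinsics, pixels), "R" (3x3) and "t" (3): a world point X has camera coordinates R X + t. Camera axes: x right, y down, z forward; pixel columns grow to the right and rows downward; lengths in m; the calibration is good to about 2 mm. A picture is of the moment at which its call begins. calibration takes no time and is no camera call.
- r.finish_job(): hands the job in; it is judged then, once.
Trained networks look in the newest picture that a camera, given by its name, has taken for a name from the list of things; names that differ only in an ending like _2 or _b are one class to them, and where a whole thing is asked for, a point or a joint stands for the part that bears it (a point fixed in the world has none). Each returns a list of dicts, best first, with "p" (0 to 1); they miss things now and then, are a little off and sometimes report something else, mostly with a low value. They report only what shows in the picture. A call takes as long as a camera call. They do not tell look-alikes from the thing itself.
- r.regions_of(camera, name): "pixels" (384x512 bool, what is visible of it) and "pixel" ([row, column] in pixels, amid what is visible of it).
- r.landmark_of(camera, name): "pixel" ([row, column] in pixels: a listed point, or the origin of a listed thing).
The state is a dict: "time_s": time; "joint_positions": joint angles; "dq": joint speeds; "tau": joint torques, N m; "tcp_pos": TCP position; "ee_rot": TCP orientation; "force": force on the tool from outside, world axes, zero at the start; "torque": the same for the moment, N m; "grip_width": opening from 0.0 (shut) to 1.0 (fully open); "grip_force": force on a finger pad.
Only numpy, scipy, OpenCV 4.12 (cv2) and the standard library are available. Lean on these libraries where they do the work, as an engineer would, in place of code of your own. Each camera call takes 0.05 s, during which the arm holds its last target. There are 200 camera calls.

### The job

One of the two biscuit presses in the wooden stand is clogged inside, and only feel tells which. Push both plungers slowly: the one that runs evenly goes fully home and that press stays upright in its socket; the moment the other's resistance climbs, stop without forcing it (never more than about 25 N on a plunger), then take that press by its barrel and stand it upright on the floor of the blue soaking tub, well inside the walls. Leave the lemon, the onion and the pepper mill alone.

Things in the scene. Friction and masses are not known exactly. Their poses are not given: they have to be found in the camera images.
- press_a: first biscuit press: loose, smooth aluminium barrel 46 mm across, 110 mm tall, flat closed bottom, upright in the socket at the +y end of the stand; about 0.36 kg with its plunger, a red disc (36 mm across, 6 mm thick) on a 12 mm rod above the barrel. Origin: centre of its underside; z runs up the barrel. To carry it, grip the barrel, not the plunger.
- disc_a (a point): centre of the upper face of the red thumb disc of press_a; 150 mm above the press's origin at plunger value 0, lower by the plunger's value: 120 mm when home (disc a few mm above the barrel's rim, at 110 mm).
- plunger_a (a joint): stroke of press_a's plunger in m: 0 out, about 0.030 home, hard stop 0.034; starts at 0 to 0.004. If clear, it runs at an even 5 N or so up to 0.027, where a rubber buffer adds 3 N per mm (home: about 14 N; let go, it rises 1 or 2 mm and stays). If clogged, it is the same at first, but the resistance climbs by 2 N per mm from about 0.012 on; it may spring back a little too.
- press_b: second biscuit press: loose, smooth aluminium barrel 46 mm across, 110 mm tall, flat closed bottom, upright in the socket at the -y end of the stand; about 0.36 kg with its plunger, a red disc (36 mm across, 6 mm thick) on a 12 mm rod above the barrel. Origin: centre of its underside; z runs up the barrel. To carry it, grip the barrel, not the plunger.
- disc_b (a point): centre of the upper face of the red thumb disc of press_b; 150 mm above the press's origin at plunger value 0, lower by the plunger's value: 120 mm when home (disc a few mm above the barrel's rim, at 110 mm).
- plunger_b (a joint): stroke of press_b's plunger in m: 0 out, about 0.030 home, hard stop 0.034; starts at 0 to 0.004. If clear, it runs at an even 5 N or so up to 0.027, where a rubber buffer adds 3 N per mm (home: about 14 N; let go, it rises 1 or 2 mm and stays). If clogged, it is the same at first, but the resistance climbs by 2 N per mm from about 0.012 on; it may spring back a little too.
- stand: fixed wooden drying stand, 90 x 220 x 30 mm (x, y, z of its own frame), origin at the centre of its underside. Two round sockets 49 mm wide and 20 mm deep, 130 mm apart along its y axis.
- socket_a (a point): centre of the floor of the stand's socket for press_a, 10 mm above the counter; the socket's rim is 20 mm above it.
- socket_b (a point): centre of the floor of the stand's socket for press_b, 10 mm above the counter; the socket's rim is 20 mm above it.
- tub: fixed shallow blue soaking tub, open on top, empty: 170 x 170 x 50 mm outside, walls 4 mm, floor 4 to 5 mm thick; origin at the centre of its underside.
- tub_in (a point): centre of the tub's inner floor.
- lemon: loose yellow lemon, 62 mm wide, 67 mm tall, standing on the wooden cutting board (20 mm thick) beyond the work; origin at its underside. Bystander.
- onion: loose red onion, 72 mm wide, 75 mm tall, on the cutting board; origin at its underside. Bystander.
- mill: loose dark wooden pepper mill, 50 mm wide, 140 mm tall, on the counter beside the cutting board; origin at its underside. Bystander.
Not all that is in view belongs to the job. Of the things that look like the tub, the middle-sized one is meant.

How it is judged:
By the outcome, as a careful person would: the job done as asked, in the order asked, and still so for the second after the job is handed in, with the robot touching nothing.
It also fails if it takes over 54 s, if anything falls off the work surface, if the arm or the gripper's body presses on something with over 40 N, if the wrist force passes 120 N, or if a joint passes its speed limit or range.

## Working session

There is one attempt and no reset: what is moved stays moved. The work goes in short steps, Python scripts to look and compute and a shell command to move; the robot and the scene stay as the last step left them, time stands still between calls to the robot, and variables do not carry over. Pictures are saved under pics/ and viewed, at most 10 in all, crops included, and the job is handed in when it is done.

```bash
mkdir -p pics; ls; cat > h.py <<'E'
import numpy as np, cv2
from rig import r
def cal(n):
    c=r.calibration(n); return np.array(c["intrinsics"]),np.array(c["R"]),np.array(c["t"])
def ray(n,px,z):  # pixel [row,col] -> world at height z
    K,R,t=cal(n); d=R.T@np.linalg.inv(K)@[px[1],px[0],1]; o=-R.T@t
    return o+d*(z-o[2])/d[2]
def cloud(n,dep):
    K,R,t=cal(n); v,u=np.mgrid[:dep.shape[0],:dep.shape[1]]
    p=np.stack([u,v,np.ones_like(u)],-1)@np.linalg.inv(K).T*dep[...,None]
    return (p-t)@R
E
python3 - <<'E'
from h import *
s=r.state(); print({k:np.round(v,3) for k,v in s.items()})
for n in("top","side"):
    im,d=r.get_image(n); cv2.imwrite(f"pics/{n}0.png",im[...,::-1]); np.save(f"pics/{n}0.npy",d)
    P=cloud(n,d)
    for k in("press_a","stand","tub","disc_a"):
        for q in r.regions_of(n,k):
            m=q["pixels"]&(d>0); X=P[m]
            print(n,k,round(q["p"],2),np.round(q["pixel"]),m.sum(),np.round(np.percentile(X,[2,50,98],axis=0),3).tolist() if m.sum() else "")
    for k in("disc_a","socket_a","tub_in"):
        print(n,k,[(round(q["p"],2),np.round(q["pixel"],1).tolist()) for q in r.landmark_of(n,k)])
E
```

```text
pics
{'time_s': np.float64(0.0), 'joint_positions': array([-1.436,  0.246,  1.559, -0.   ,  1.339, -0.174]), 'dq': array([ 0.001,  0.002,  0.001, -0.   , -0.   , -0.001]), 'tau': array([ 0.0000e+00, -4.2951e+01, -3.2613e+01, -0.0000e+00,  5.0000e-03,
       -0.0000e+00]), 'tcp_pos': array([ 0.197, -0.619,  0.198]), 'ee_rot': array([-0.001,  0.988,  0.154,  0.   ]), 'force': array([-0.025, -0.188, -0.094]), 'torque': array([ 0.015, -0.008, -0.012]), 'grip_force': np.float64(0.0), 'grip_width': np.float64(0.998)}
top press_a 0.84 [194. 306.] 320 [[0.482, -0.099, 0.023], [0.499, -0.073, 0.12], [0.545, -0.055, 0.159]]
top press_a 0.78 [182. 343.] 327 [[0.526, -0.216, 0.025], [0.541, -0.193, 0.12], [0.565, -0.179, 0.16]]
top stand 0.82 [194. 321.] 1381 [[0.461, -0.244, 0.004], [0.52, -0.137, 0.03], [0.592, -0.034, 0.036]]
top tub 0.77 [202. 154.] 1693 [[0.437, 0.342, -0.002], [0.508, 0.421, 0.004], [0.578, 0.491, 0.04]]
top tub 0.71 [201. 222.] 2877 [[0.42, 0.104, -0.0], [0.508, 0.191, 0.005], [0.59, 0.273, 0.052]]
top tub 0.57 [295. 188.] 5702 [[0.104, 0.193, 0.001], [0.21, 0.312, 0.006]
[... 689 characters left out ...]
.92 [179. 261.] 885 [[0.455, -0.213, -0.001], [0.527, -0.071, 0.028], [0.593, -0.022, 0.033]]
side tub 0.86 [318. 229.] 3676 [[0.433, 0.343, -0.0], [0.509, 0.415, 0.004], [0.583, 0.498, 0.039]]
side tub 0.8 [244. 253.] 3960 [[0.421, 0.103, 0.001], [0.508, 0.182, 0.006], [0.591, 0.281, 0.05]]
side tub 0.62 [183. 203.] 559 [[0.671, 0.009, 0.002], [0.688, 0.032, 0.074], [0.712, 0.041, 0.137]]
side tub 0.55 [300. 359.] 9396 [[0.106, 0.19, 0.001], [0.212, 0.306, 0.006], [0.331, 0.43, 0.065]]
side disc_a [(0.43, [121.8, 260.8]), (0.41, [148.7, 269.9])]
side socket_a [(0.78, [185.4, 268.2]), (0.73, [160.4, 260.7])]
side tub_in [(0.85, [322.2, 230.7]), (0.69, [249.7, 252.1]), (0.61, [302.6, 358.2])]
```

```bash
python3 - <<'E'
from h import *
a=cv2.imread("pics/top0.png"); b=cv2.imread("pics/side0.png")
cv2.imwrite("pics/both.png",cv2.resize(np.vstack([a[80:370,80:480]]),None,fx=2,fy=2)); cv2.imwrite("pics/sidec.png",cv2.resize(b[80:380,130:430],None,fx=2,fy=2))
E
```

```text
(no output)
```

View pics/both.png

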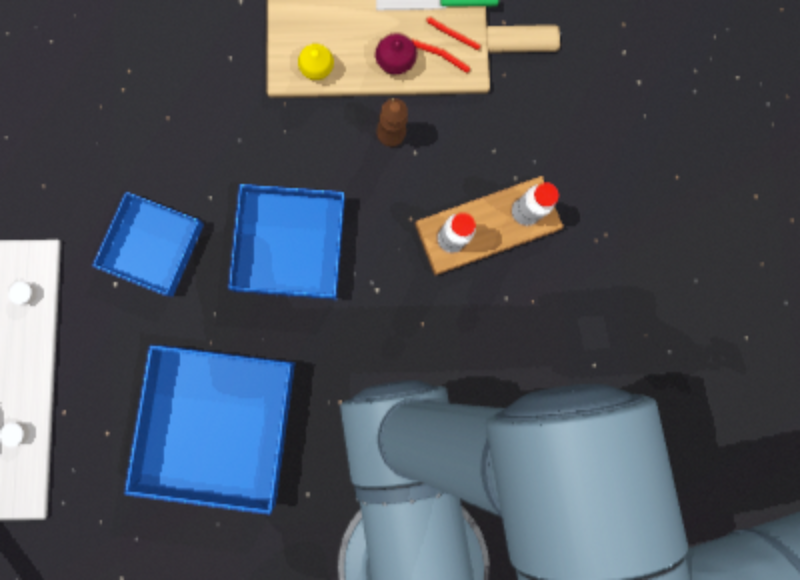

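View pics/sidec.png

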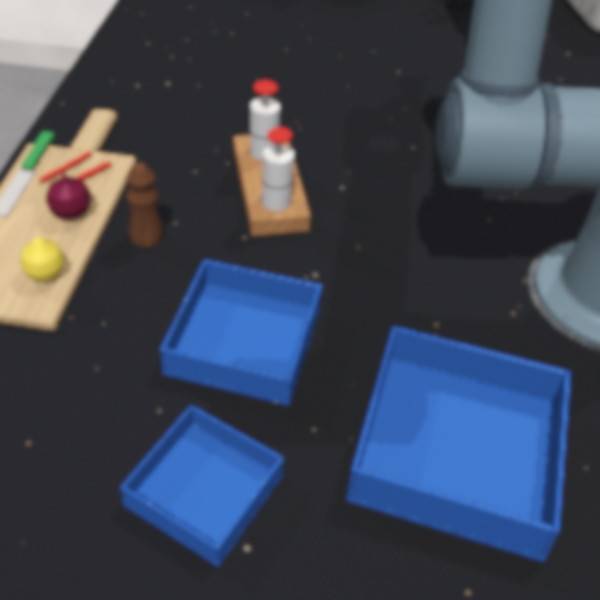

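The three blue tubs in the top picture are small at (row 202, col 154), middle at (201, 222) and large at (295, 188). By depth they measure about 0.125, 0.17 and 0.21 m, so the middle one matches the 170 mm in the description. The presses stand at about (194, 306) and (182, 343), and the white rack at the left is a distractor.

```bash
python3 - <<'E'
from h import *
a=cv2.imread("pics/top0.png")
cv2.imwrite("pics/tubcrop.png",cv2.resize(a[150:345,115:285],None,fx=3,fy=3))
for n in("top","side"):
    im=cv2.imread(f"pics/{n}0.png").astype(int); d=np.load(f"pics/{n}0.npy"); P=cloud(n,d)
    red=(im[...,2]>150)&(im[...,1]<70)&(im[...,0]<70)
    red&=(P[...,0]>.45)&(P[...,0]<.6)&(P[...,1]<0)
    k,l,st,c=cv2.connectedComponentsWithStats(red.astype(np.uint8))
    for i in range(1,k):
        if st[i,4]>30:
            X=P[l==i]; up=X[X[:,2]>np.percentile(X[:,2],60)-.002]
            print(n,"disc",st[i,4],np.round(c[i],1),"med",np.round(np.median(X,0),4),"mid",np.round((np.percentile(X,3,axis=0)+np.percentile(X,97,axis=0))/2,4))
            m=[p for p in X if 1]
    for z0,z1,b,nm in((.025,.04,(.44,.62,-.26,-.01),"stand"),(.04,.06,(.4,.61,.09,.29),"tub"),(.03,.05,(.42,.6,.33,.5),"small"),(.055,.075,(.08,.35,.17,.45),"big")):
        m=(P[...,2]>z0)&(P[...,2]<z1)&(P[...,0]>b[0])&(P[...,0]<b[1])&(P[...,1]>b[2])&(P[...,1]<b[3])&(d>0)
        X=P[m]; print(n,nm,cv2.minAreaRect(X[:,:2].astype(np.float32)*1000),np.round(np.median(X[:,2]),3))
s=r.state();R=s["ee_rot"];print(R)
E
```

```text
top disc 110 [352.8 176.8] med [ 0.547  -0.2019  0.1565] mid [ 0.5476 -0.2021  0.1566]
top disc 99 [311.3 192.1] med [ 0.5049 -0.0784  0.1563] mid [ 0.505  -0.0786  0.1563]
top stand ((527.3622436523438, -140.69700622558594), (90.3829345703125, 220.389404296875), 18.801822662353516) 0.031
top tub ((504.78863525390625, 186.73199462890625), (169.78952026367188, 170.750732421875), 84.35677337646484) 0.05
top small ((506.190185546875, 415.3388671875), (132.80316162109375, 130.78834533691406), 67.60379791259766) 0.038
top big ((217.447509765625, 304.3298645019531), (221.65919494628906, 221.8242950439453), 81.75100708007812) 0.064
side disc 66 [262.3 123.1] med [ 0.5497 -0.1969  0.1555] mid [ 0.5506 -0.31    0.0781]
side disc 51 [270.7 147. ] med [ 0.5028 -0.0741  0.1553] mid [ 0.5032 -0.1773  0.0788]
side stand ((528.6702880859375, -137.82369995117188), (91.3529052734375, 228.58164978027344), 18.67490577697754) 0.029
side tub ((506.16705322265625, 191.03158569335938), (174.59776306152344, 171.11131286621094), 84.28067016601562) 0.047
side small ((507.9057922363281, 419.09228515625), (133.1186065673828, 132.93292236328125), 67.59498596191406) 0.036
side big ((218.95030212402344, 308.0765075683594), (224.6619415283203, 221.39479064941406), 81.85282135009766) 0.063
[ 2.60810679e-05  9.88100184e-01  1.53811659e-01 -2.66851966e-06]
```

View pics/tubcrop.png

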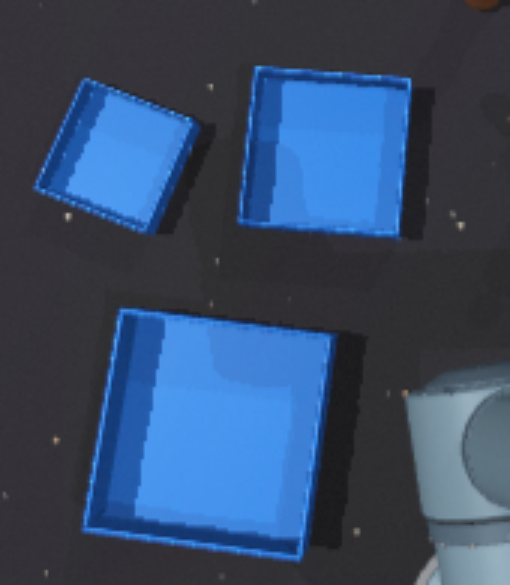

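Of the three, the upper-right tub in the crop (top picture 201, 222) is the middle-sized one, measured at 170 mm square with a 50 mm rim. I'll approach disc_b first, fingers shut.

```bash

python3 -m pendant '{"delta_pos":[[0.75,-0.48,0],[0.75,-0.48,0],[0.75,-0.48,0],[0.75,-0.48,0],[0.75,-0.48,0]],"turn":[0,0,0,0,0],"claw":[0,0,0,0,0]}' 40
python3 -m pendant '{"delta_pos":[[0.75,-0.48,0],[0.75,-0.48,0],[0.75,-0.48,0],[0.75,-0.48,0],[0.75,-0.48,0]],"turn":[0,0,0,0,0],"claw":[0,0,0,0,0]}'
python3 -m pendant '{"delta_pos":[[0.75,-0.48,0],[0.75,-0.48,0],[0.75,-0.48,0],[0.75,-0.48,0],[0.75,-0.48,0]],"turn":[0,0,0,0,0],"claw":[0,0,0,0,0]}'
python3 -m pendant '{"delta_pos":[[0.75,-0.48,0],[0.75,-0.48,0],[0.75,-0.48,0],[0.75,-0.48,0],[0,0,0]],"turn":[0,0,0,0,0],"claw":[0,0,0,0,0]}'
```

```text
time_s: 1.22
tcp_pos: [0.2835, -0.5155, 0.1987]
ee_rot: [0.0, 0.988, 0.154, 0.0]
force: [-0.3, 0.4, -0.4]
grip_width: 0.298
grip_force: 0.0
time_s: 1.63
tcp_pos: [0.3689, -0.4126, 0.1989]
ee_rot: [0.0, 0.988, 0.154, 0.0]
force: [0.7, -0.7, -0.3]
grip_width: -0.0
grip_force: 0.0
time_s: 2.05
tcp_pos: [0.4542, -0.3098, 0.1989]
ee_rot: [0.0, 0.988, 0.154, 0.0]
force: [0.5, -1.2, -0.0]
grip_width: 0.001
grip_force: 0.0
time_s: 2.47
tcp_pos: [0.5237, -0.2256, 0.1989]
ee_rot: [-0.0, 0.988, 0.156, 0.001]
force: [-0.6, 0.8, 0.1]
grip_width: 0.0
grip_force: 0.0
```

```bash

python3 -m pendant '{"delta_pos":[[0.52,-0.28,0],[0.51,-0.28,0],[0,0,0.5],[0,0,0.5],[0,0,0]],"turn":[0,0,0,0,0],"claw":[0,0,0,0,0]}'
python3 -m pendant '{"delta_pos":[[0,0,0.1],[0,0,0],[0,0,0.1],[0,0,0],[0,0,0]],"turn":[0,0,0,0,0],"claw":[0,0,0,0,0]}'
python3 - <<'E'
from h import *
im,d=r.get_image("side"); cv2.imwrite("pics/s1.png",cv2.resize(im[80:230,180:340,::-1],None,fx=4,fy=4))
E
```

```text
time_s: 2.88
tcp_pos: [0.5442, -0.2024, 0.1655]
ee_rot: [-0.002, 0.988, 0.154, -0.002]
force: [-0.5, 0.3, -0.0]
grip_width: -0.005
grip_force: 0.0
time_s: 3.3
tcp_pos: [0.5461, -0.2036, 0.1632]
ee_rot: [0.0, 0.988, 0.154, 0.0]
force: [1.0, -0.6, -0.4]
grip_width: -0.001
grip_force: 0.0
```

View pics/s1.png

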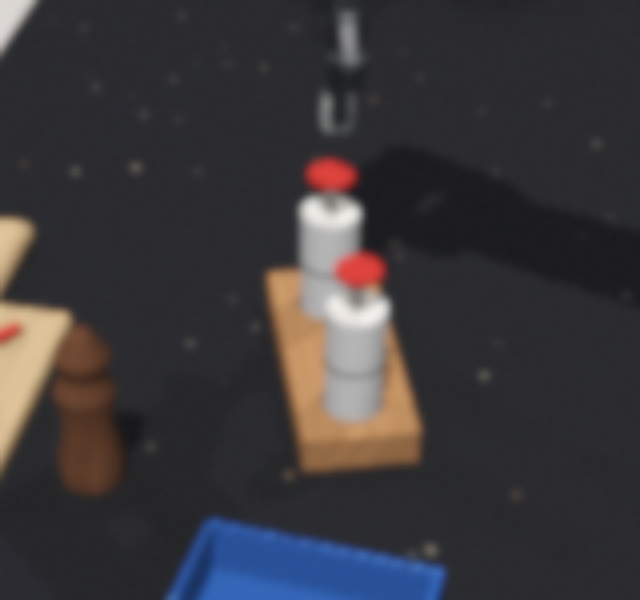

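The tip shows at about crop (338, 130) and disc_b at (330, 172), a larger gap than expected. I'll project the TCP to check.

```bash
python3 - <<'E'
from h import *
s=r.state(); print(s["tcp_pos"],s["time_s"])
for n in("side","top"):
    K,R,t=cal(n); 
    for p in (s["tcp_pos"],[.548,-.2,.158],[.5055,-.077,.158]):
        q=K@(R@np.array(p)+t); print(n,q[:2]/q[2], ((q[:2]/q[2])-[180,80])*4)
im,d=r.get_image("top"); cv2.imwrite("pics/t1.png",cv2.resize(im[130:250,270:410,::-1],None,fx=4,fy=4))
i2,d2=r.get_image("side"); P=cloud("side",d2); X=P[98:114,258:272]; print(np.round(X[::3,::3],3).tolist())
E
```

```text
[ 0.54617299 -0.20354163  0.16317281] 3.35
side [263.18079978 119.72268216] [332.72319911 158.89072862]
side [262.37918417 121.65159552] [329.51673667 166.60638208]
side [269.31937526 145.46171777] [357.27750106 261.84687109]
top [354.02534924 176.7879783 ] [696.10139694 387.15191321]
top [352.30498396 176.57149375] [689.21993586 386.28597501]
top [310.6567364  191.75091625] [522.62694558 447.00366501]
[[[0.637, -0.621, 0.002], [0.549, -0.171, 0.257], [0.537, -0.152, 0.269], [0.53, -0.161, 0.265], [0.521, -0.157, 0.268]], [[0.634, -0.602, -0.001], [0.549, -0.169, 0.248], [0.54, -0.17, 0.249], [0.532, -0.176, 0.246], [0.583, -0.6, 0.006]], [[0.63, -0.58, -0.002], [0.553, -0.193, 0.224], [0.544, -0.195, 0.225], [0.535, -0.2, 0.223], [0.581, -0.586, 0.0]], [[0.624, -0.549, 0.002], [0.552, -0.192, 0.215], [0.543, -0.19, 0.217], [0.535, -0.201, 0.212], [0.577, -0.562, 0.0]], [[0.621, -0.53, -0.0], [0.553, -0.197, 0.201], [0.542, -0.19, 0.207], [0.534, -0.198, 0.203], [0.574, -0.544, -0.003]], [[0.617, -0.51, -0.002], [0.606, -0.515, -0.004], [0.593, -0.51, 0.001], [0.581, -0.516, -0.001], [0.57, -0.522, -0.003]]]
```

View pics/t1.png

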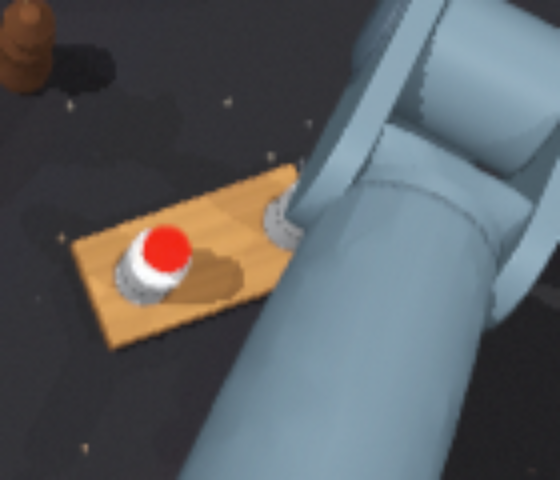

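The side depth puts the visible fingertip near z 0.20, while the reported TCP is 0.163. I'll let touch settle it, going down 1 mm per row and watching the force.

```bash

python3 -m pendant '{"delta_pos":[[0.1,-0.09,0],[0,0,0.035],[0,0,0.035],[0,0,0.035],[0,0,0.035]],"turn":[0,0,0,0,0],"claw":[0,0,0,0,0]}'
python3 -m pendant '{"delta_pos":[[0,0,0.035],[0,0,0.035],[0,0,0.035],[0,0,0.035],[0,0,0]],"turn":[0,0,0,0,0],"claw":[0,0,0,0,0]}'
```

```text
time_s: 3.87
tcp_pos: [0.548, -0.1997, 0.1583]
ee_rot: [-0.0, 0.988, 0.154, -0.0]
force: [0.3, -0.5, 0.4]
grip_width: 0.007
grip_force: 0.0
time_s: 4.28
tcp_pos: [0.5479, -0.1997, 0.154]
ee_rot: [-0.0, 0.988, 0.154, -0.0]
force: [0.1, 0.0, 0.1]
grip_width: 0.002
grip_force: 0.0
```

```bash

python3 -m pendant '{"delta_pos":[[0,0,0.035],[0,0,0.035],[0,0,0.035],[0,0,0.035],[0,0,0]],"turn":[0,0,0,0,0],"claw":[0,0,0,0,0]}'
python3 - <<'E'
from h import *
im,d=r.get_image("side"); P=cloud("side",d)
for row in range(96,130): print(row, np.round(P[row,262],3), im[row,262], np.round(P[row,265],3))
print(r.state()["force"])
cv2.imwrite("pics/s2.png",cv2.resize(im[60:180,200:320,::-1],None,fx=5,fy=5))
E
```

```text
time_s: 4.7
tcp_pos: [0.5479, -0.1997, 0.1498]
ee_rot: [-0.0, 0.988, 0.154, -0.0]
force: [0.6, 1.2, 0.2]
grip_width: 0.004
grip_force: 0.0
96 [ 0.547 -0.173  0.263] [38 39 41] [ 0.534 -0.147  0.278]
97 [ 0.542 -0.143  0.277] [44 45 47] [ 0.533 -0.143  0.277]
98 [ 0.541 -0.137  0.277] [50 52 55] [ 0.533 -0.142  0.275]
99 [ 0.541 -0.138  0.273] [51 53 56] [ 0.533 -0.141  0.272]
100 [ 0.54  -0.132  0.273] [47 49 52] [ 0.533 -0.143  0.268]
101 [ 0.541 -0.139  0.266] [40 41 43] [ 0.533 -0.144  0.264]
102 [ 0.541 -0.143  0.26 ] [34 35 38] [ 0.533 -0.145  0.26 ]
103 [ 0.542 -0.145  0.256] [31 32 34] [ 0.534 -0.154  0.252]
104 [ 0.543 -0.152  0.248] [32 32 34] [ 0.534 -0.152  0.25 ]
105 [ 0.544 -0.158  0.242] [33 34 36] [ 0.536 -0.169  0.236]
106 [ 0.545 -0.168  0.233] [36 37 38] [ 0.537 -0.174  0.231]
107 [ 0.545 -0.169  0.229] [42 43 45] [ 0.539 -0.186  0.22 ]
108 [ 0.547 -0.179  0.219] [52 54 55] [ 0.539 -0.188  0.215]
109 [ 0.548 -0.185  0.212] [63 65 66] [ 0.539 -0.191  0.21 ]
110 [ 0.548 -0.184  0.209] [70 71 72] [ 0.539 -0.186  0.209]
111 [ 0.547 -0.184  0.206] [72 74 74] [ 0.539 -0.1
[... 476 characters left out ...]
[ 0.582 -0.472 -0.002]
120 [ 0.552 -0.216  0.154] [136  45  45] [ 0.579 -0.456  0.004]
121 [ 0.551 -0.211  0.153] [174  50  47] [ 0.542 -0.212  0.154]
122 [ 0.549 -0.201  0.156] [201  57  52] [ 0.54  -0.203  0.156]
123 [ 0.548 -0.195  0.156] [215  64  58] [ 0.539 -0.196  0.157]
124 [ 0.548 -0.194  0.153] [217  65  59] [ 0.538 -0.193  0.155]
125 [ 0.546 -0.185  0.155] [210  63  58] [ 0.537 -0.186  0.156]
126 [ 0.546 -0.181  0.154] [190  66  63] [ 0.537 -0.189  0.15 ]
127 [ 0.548 -0.195  0.142] [157  84  81] [ 0.572 -0.415 -0.002]
128 [ 0.547 -0.19   0.141] [129 104 103] [ 0.57  -0.405  0.001]
129 [ 0.548 -0.196  0.133] [123 118 116] [ 0.542 -0.221  0.118]
[-0.33913738 -0.62600465  0.3132536 ]
```

View pics/s2.png

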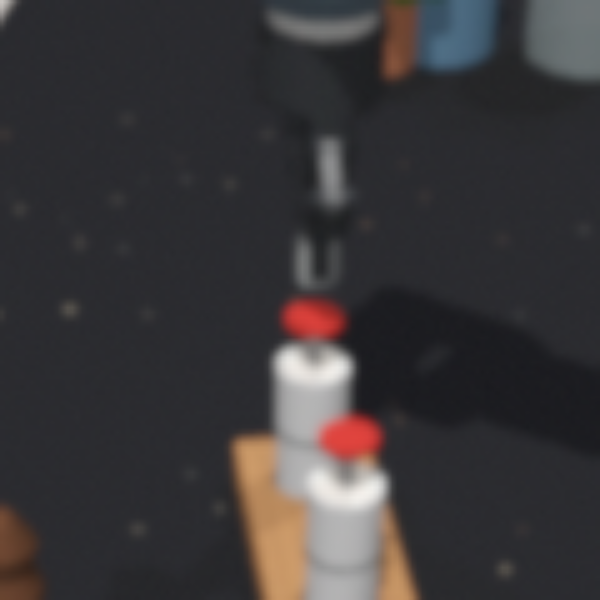

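The fingertip at crop (318, 285) is still clearly above disc_b at (314, 318). The true tip is about 25–30 mm higher than the reported TCP, so contact should come near a reported z of 0.125–0.13.

```bash

python3 -m pendant '{"delta_pos":[[0,0,0.07],[0,0,0.07],[0,0,0.07],[0,0,0.07],[0,0,0]],"turn":[0,0,0,0,0],"claw":[0,0,0,0,0]}'
python3 -m pendant '{"delta_pos":[[0,0,0.07],[0,0,0.07],[0,0,0.07],[0,0,0],[0,0,0]],"turn":[0,0,0,0,0],"claw":[0,0,0,0,0]}'
python3 -m pendant '{"delta_pos":[[0,0,0.07],[0,0,0],[0,0,0],[0,0,0],[0,0,0]],"turn":[0,0,0,0,0],"claw":[0,0,0,0,0]}'
python3 -m pendant '{"delta_pos":[[0,0,0.07],[0,0,0],[0,0,0],[0,0,0],[0,0,0]],"turn":[0,0,0,0,0],"claw":[0,0,0,0,0]}'
```

```text
time_s: 5.17
tcp_pos: [0.5477, -0.1996, 0.1409]
ee_rot: [-0.0, 0.988, 0.154, -0.0]
force: [-0.0, -0.3, 0.5]
grip_width: -0.002
grip_force: 0.0
time_s: 5.58
tcp_pos: [0.5479, -0.1998, 0.1352]
ee_rot: [-0.0, 0.988, 0.154, -0.0]
force: [0.1, 0.1, -0.1]
grip_width: -0.001
grip_force: 0.0
time_s: 6.0
tcp_pos: [0.5481, -0.1998, 0.1334]
ee_rot: [0.0, 0.988, 0.154, 0.0]
force: [-0.2, 0.5, 0.6]
grip_width: 0.002
grip_force: 0.0
time_s: 6.42
tcp_pos: [0.5481, -0.1998, 0.1312]
ee_rot: [-0.0, 0.988, 0.154, 0.0]
force: [-0.1, 0.0, 0.1]
grip_width: 0.001
grip_force: 0.0
```

```bash

python3 -m pendant '{"delta_pos":[[0,0,0.035],[0,0,0.035],[0,0,0]],"turn":[0,0,0],"claw":[0,0,0]}' | sed -n 1,4p
python3 -m pendant '{"delta_pos":[[0,0,0.035],[0,0,0.035],[0,0,0]],"turn":[0,0,0],"claw":[0,0,0]}'| sed -n 1,4p
python3 -m pendant '{"delta_pos":[[0,0,0.035],[0,0,0.035],[0,0,0]],"turn":[0,0,0],"claw":[0,0,0]}'| sed -n 1,4p
python3 -m pendant '{"delta_pos":[[0,0,0.035],[0,0,0.035],[0,0,0]],"turn":[0,0,0],"claw":[0,0,0]}'| sed -n 1,4p
```

```text
time_s: 6.67
tcp_pos: [0.5479, -0.1997, 0.1288]
ee_rot: [-0.0, 0.988, 0.154, -0.0]
force: [0.3, -0.0, -0.5]
time_s: 6.92
tcp_pos: [0.5479, -0.1997, 0.1267]
ee_rot: [-0.0, 0.988, 0.154, -0.0]
force: [0.7, -0.3, 0.3]
time_s: 7.17
tcp_pos: [0.5479, -0.1997, 0.1246]
ee_rot: [-0.0, 0.988, 0.154, -0.0]
force: [0.5, 0.9, 0.4]
time_s: 7.42
tcp_pos: [0.5482, -0.1999, 0.1231]
ee_rot: [0.0, 0.988, 0.154, 0.0]
force: [-0.8, 1.2, 2.2]
```

```bash

python3 -m pendant '{"delta_pos":[[0,0,0.035],[0,0,0.035],[0,0,0]],"turn":[0,0,0],"claw":[0,0,0]}' | sed -n 2,4p
python3 -m pendant '{"delta_pos":[[0,0,0.035],[0,0,0.035],[0,0,0]],"turn":[0,0,0],"claw":[0,0,0]}'| sed -n 2,4p
python3 -m pendant '{"delta_pos":[[0,0,0.035],[0,0,0.035],[0,0,0]],"turn":[0,0,0],"claw":[0,0,0]}'| sed -n 2,4p
python3 -m pendant '{"delta_pos":[[0,0,0.035],[0,0,0.035],[0,0,0]],"turn":[0,0,0],"claw":[0,0,0]}'| sed -n 2,4p
```

```text
tcp_pos: [0.5482, -0.1999, 0.121]
ee_rot: [0.0, 0.988, 0.154, 0.0]
force: [-0.7, 1.5, 5.3]
tcp_pos: [0.5481, -0.1999, 0.1185]
ee_rot: [0.0, 0.988, 0.154, 0.0]
force: [-0.5, 0.4, 4.3]
tcp_pos: [0.5481, -0.1998, 0.1163]
ee_rot: [0.0, 0.988, 0.154, 0.0]
force: [0.4, -0.4, 4.5]
tcp_pos: [0.5481, -0.1998, 0.1142]
ee_rot: [0.0, 0.988, 0.154, 0.0]
force: [0.9, -0.5, 3.9]
```

```bash

python3 -m pendant '{"delta_pos":[[0,0,0.035],[0,0,0]],"turn":[0,0],"claw":[0,0]}' | sed -n 2,4p
python3 -m pendant '{"delta_pos":[[0,0,0.035],[0,0,0]],"turn":[0,0],"claw":[0,0]}' | sed -n 2,4p
python3 -m pendant '{"delta_pos":[[0,0,0.035],[0,0,0]],"turn":[0,0],"claw":[0,0]}' | sed -n 2,4p
```

```text
tcp_pos: [0.5481, -0.1998, 0.1132]
ee_rot: [0.0, 0.988, 0.154, 0.0]
force: [1.0, -0.4, 3.7]
tcp_pos: [0.5481, -0.1998, 0.1122]
ee_rot: [0.0, 0.988, 0.154, 0.0]
force: [0.1, -0.5, 3.4]
tcp_pos: [0.548, -0.1998, 0.1111]
ee_rot: [-0.0, 0.988, 0.154, 0.0]
force: [0.9, -0.5, 3.9]
```

```bash

python3 -m pendant '{"delta_pos":[[0,0,0.035],[0,0,0]],"turn":[0,0],"claw":[0,0]}' | sed -n 2,4p
python3 -m pendant '{"delta_pos":[[0,0,0.035],[0,0,0]],"turn":[0,0],"claw":[0,0]}' | sed -n 2,4p
python3 -m pendant '{"delta_pos":[[0,0,0.035],[0,0,0]],"turn":[0,0],"claw":[0,0]}' | sed -n 2,4p
```

```text
tcp_pos: [0.5481, -0.1998, 0.11]
ee_rot: [0.0, 0.988, 0.154, 0.0]
force: [0.7, 0.1, 4.4]
tcp_pos: [0.548, -0.1998, 0.109]
ee_rot: [-0.0, 0.988, 0.154, -0.0]
force: [0.4, -0.1, 3.4]
tcp_pos: [0.548, -0.1998, 0.1079]
ee_rot: [-0.0, 0.988, 0.154, 0.0]
force: [1.2, -0.6, 3.4]
```

Resistance stays even at about 4 N past 0.019, so press_b is the clear one. I'll push it home until the buffer gives about 14 N.

```bash

python3 -m pendant '{"delta_pos":[[0,0,0.035],[0,0,0.035],[0,0,0]],"turn":[0,0,0],"claw":[0,0,0]}' | sed -n 2,4p
python3 -m pendant '{"delta_pos":[[0,0,0.035],[0,0,0.035],[0,0,0]],"turn":[0,0,0],"claw":[0,0,0]}' | sed -n 2,4p
python3 -m pendant '{"delta_pos":[[0,0,0.035],[0,0,0.035],[0,0,0]],"turn":[0,0,0],"claw":[0,0,0]}' | sed -n 2,4p
python3 -m pendant '{"delta_pos":[[0,0,0.035],[0,0,0]],"turn":[0,0],"claw":[0,0]}' | sed -n 2,4p
```

```text
tcp_pos: [0.548, -0.1998, 0.1057]
ee_rot: [-0.0, 0.988, 0.154, -0.0]
force: [1.1, -1.0, 3.3]
tcp_pos: [0.548, -0.1998, 0.1037]
ee_rot: [-0.0, 0.988, 0.154, -0.0]
force: [0.8, -0.7, 3.2]
tcp_pos: [0.548, -0.1997, 0.1015]
ee_rot: [-0.0, 0.988, 0.154, -0.0]
force: [1.2, -0.4, 4.0]
tcp_pos: [0.548, -0.1998, 0.1006]
ee_rot: [-0.0, 0.988, 0.154, -0.0]
force: [1.1, -0.4, 2.9]
```

```bash

python3 -m pendant '{"delta_pos":[[0,0,0.033],[0,0,0]],"turn":[0,0],"claw":[0,0]}' | sed -n 2,4p
python3 -m pendant '{"delta_pos":[[0,0,0.033],[0,0,0]],"turn":[0,0],"claw":[0,0]}' | sed -n 2,4p
python3 -m pendant '{"delta_pos":[[0,0,0.02],[0,0,0]],"turn":[0,0],"claw":[0,0]}' | sed -n 2,4p
```

```text
tcp_pos: [0.5481, -0.1998, 0.0998]
ee_rot: [0.0, 0.988, 0.154, 0.0]
force: [0.6, -0.1, 5.4]
tcp_pos: [0.5481, -0.1999, 0.0991]
ee_rot: [0.0, 0.988, 0.154, 0.0]
force: [0.2, 0.0, 6.8]
tcp_pos: [0.5482, -0.1999, 0.0988]
ee_rot: [0.0, 0.988, 0.154, 0.0]
force: [-0.6, 0.9, 7.1]
```

```bash

python3 -m pendant '{"delta_pos":[[0,0,0.033],[0,0,0]],"turn":[0,0],"claw":[0,0]}' | sed -n 2,4p
python3 -m pendant '{"delta_pos":[[0,0,0.033],[0,0,0]],"turn":[0,0],"claw":[0,0]}' | sed -n 2,4p
```

```text
tcp_pos: [0.5483, -0.2, 0.0981]
ee_rot: [0.0, 0.988, 0.154, 0.0]
force: [-1.4, 0.5, 9.0]
tcp_pos: [0.5485, -0.2001, 0.0976]
ee_rot: [0.0, 0.988, 0.154, 0.0]
force: [-1.6, 1.3, 11.3]
```

```bash

python3 -m pendant '{"delta_pos":[[0,0,0.033],[0,0,0]],"turn":[0,0],"claw":[0,0]}' | sed -n 2,4p
python3 -m pendant '{"delta_pos":[[0,0,0.033],[0,0,0]],"turn":[0,0],"claw":[0,0]}' | sed -n 2,4p
python3 -m pendant '{"delta_pos":[[0,0,0.02],[0,0,0],[0,0,0]],"turn":[0,0,0],"claw":[0,0,0]}' | sed -n 2,4p
```

```text
tcp_pos: [0.5487, -0.2002, 0.097]
ee_rot: [0.0, 0.988, 0.154, 0.0]
force: [-1.2, 0.8, 12.9]
tcp_pos: [0.5489, -0.2003, 0.0965]
ee_rot: [0.001, 0.988, 0.154, 0.001]
force: [-2.4, 1.0, 14.4]
tcp_pos: [0.5491, -0.2004, 0.0962]
ee_rot: [0.001, 0.988, 0.154, 0.001]
force: [-3.0, 1.3, 16.0]
```

press_b is home at about 0.031 stroke and 16 N. Now I'll lift and move over disc_a.

```bash

python3 -m pendant '{"delta_pos":[[0,0,-0.4],[0,0,-0.5],[0,0,-0.5],[0,0,0],[0,-0.87,0]],"turn":[0,0,0,0,0],"claw":[0,0,0,0,0]}' | sed -n 1,4p
python3 -m pendant '{"delta_pos":[[-0.1,-0.87,0],[0,-0.87,0],[0,-0.87,0],[0,-0.87,0],[0,0,0]],"turn":[0,0,0,0,0],"claw":[0,0,0,0,0]}' | sed -n 1,4p
python3 -m pendant '{"delta_pos":[[0,0,0.15],[0,0,0],[0,0,0]],"turn":[0,0,0],"claw":[0,0,0]}' | sed -n 1,4p
python3 - <<'E'
from h import *
im,d=r.get_image("side"); im2,d2=r.get_image("top")
cv2.imwrite("pics/s3.png",np.hstack([cv2.resize(im[80:200,200:320,::-1],None,fx=3.3,fy=3.3),cv2.resize(im2[130:250,270:390,::-1],None,fx=3.3,fy=3.3)]))
E
```

```text
time_s: 12.17
tcp_pos: [0.541, -0.1776, 0.1361]
ee_rot: [0.001, 0.988, 0.152, 0.001]
force: [0.2, 0.9, 0.1]
time_s: 12.58
tcp_pos: [0.5028, -0.0725, 0.1334]
ee_rot: [-0.002, 0.988, 0.155, -0.002]
force: [-0.5, 0.1, -0.4]
time_s: 12.83
tcp_pos: [0.5052, -0.077, 0.1302]
ee_rot: [-0.0, 0.988, 0.153, -0.001]
force: [-0.1, 0.5, 0.7]
```

View pics/s3.png

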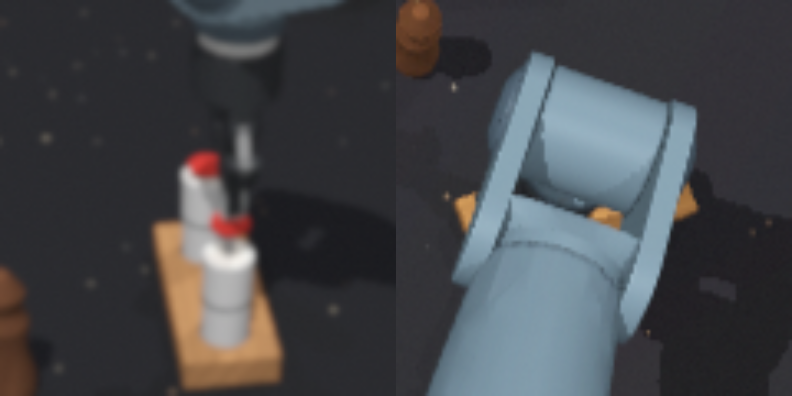

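The tip at (231, 212) in the left half is centred over disc_a at (231, 222). disc_b at (203, 163) is down and upright.

```bash

python3 -m pendant '{"delta_pos":[[0,0,0.035],[0,0,0.035],[0,0,0.035],[0,0,0.035],[0,0,0]],"turn":[0,0,0,0,0],"claw":[0,0,0,0,0]}' | sed -n 2,4p
python3 -m pendant '{"delta_pos":[[0,0,0.035],[0,0,0.035],[0,0,0]],"turn":[0,0,0],"claw":[0,0,0]}' | sed -n 2,4p
python3 -m pendant '{"delta_pos":[[0,0,0.035],[0,0,0.035],[0,0,0]],"turn":[0,0,0],"claw":[0,0,0]}' | sed -n 2,4p
python3 -m pendant '{"delta_pos":[[0,0,0.035],[0,0,0.035],[0,0,0]],"turn":[0,0,0],"claw":[0,0,0]}' | sed -n 2,4p
```

```text
tcp_pos: [0.5053, -0.0764, 0.1266]
ee_rot: [-0.0, 0.988, 0.154, -0.0]
force: [-0.5, -0.5, 1.3]
tcp_pos: [0.5054, -0.0763, 0.1246]
ee_rot: [-0.0, 0.988, 0.154, -0.0]
force: [0.2, 0.4, -0.8]
tcp_pos: [0.5058, -0.0765, 0.1231]
ee_rot: [0.0, 0.988, 0.154, 0.0]
force: [-1.0, -0.7, 2.7]
tcp_pos: [0.5057, -0.0764, 0.1208]
ee_rot: [0.0, 0.988, 0.154, 0.0]
force: [-0.3, 0.8, 4.4]
```

```bash

python3 -m pendant '{"delta_pos":[[0,0,0.035],[0,0,0.035],[0,0,0]],"turn":[0,0,0],"claw":[0,0,0]}' | sed -n 2,4p
python3 -m pendant '{"delta_pos":[[0,0,0.035],[0,0,0.035],[0,0,0]],"turn":[0,0,0],"claw":[0,0,0]}' | sed -n 2,4p
python3 -m pendant '{"delta_pos":[[0,0,0.035],[0,0,0]],"turn":[0,0],"claw":[0,0]}' | sed -n 2,4p
python3 -m pendant '{"delta_pos":[[0,0,0.035],[0,0,0]],"turn":[0,0],"claw":[0,0]}' | sed -n 2,4p
```

```text
tcp_pos: [0.5057, -0.0764, 0.1184]
ee_rot: [0.0, 0.988, 0.154, 0.0]
force: [-0.1, -0.2, 4.2]
tcp_pos: [0.5056, -0.0764, 0.1162]
ee_rot: [0.0, 0.988, 0.154, 0.0]
force: [0.9, 0.8, 2.8]
tcp_pos: [0.5056, -0.0764, 0.1152]
ee_rot: [0.0, 0.988, 0.154, 0.0]
force: [0.6, -0.3, 3.3]
tcp_pos: [0.5056, -0.0764, 0.1144]
ee_rot: [0.0, 0.988, 0.154, 0.0]
force: [-0.5, -0.2, 4.3]
```

```bash

python3 -m pendant '{"delta_pos":[[0,0,0.035],[0,0,0]],"turn":[0,0],"claw":[0,0]}' | sed -n 2,4p
python3 -m pendant '{"delta_pos":[[0,0,0.035],[0,0,0]],"turn":[0,0],"claw":[0,0]}' | sed -n 2,4p
```

```text
tcp_pos: [0.5057, -0.0764, 0.1136]
ee_rot: [0.0, 0.988, 0.154, 0.0]
force: [0.6, 0.1, 6.6]
tcp_pos: [0.5059, -0.0765, 0.1129]
ee_rot: [0.0, 0.988, 0.154, 0.0]
force: [-1.8, -0.3, 7.1]
```

press_a climbs at just past 0.013 (3.3 → 7.1 N), where press_b stayed at 3.4 N. press_a is the clogged one, so I stop there. Next I'll lift, open and descend around its barrel. The true TCP is the reported one plus 33 mm, so I'll aim for a reported z of 0.050.

```bash

python3 -m pendant '{"delta_pos":[[0,0,-0.3],[0,0,-0.7],[0,0,-0.2],[0,0,0],[0,0,0]],"turn":[0,0,0,0,0],"claw":[0,0,85,85,85]}' | sed -n 1,5p
python3 -m pendant '{"delta_pos":[[0,0,0],[0,0,0],[0,0,0],[0,0,0],[0,0,0]],"turn":[0,0,0,0,0],"claw":[85,85,85,85,85]}' | sed -n 1,5p
python3 -m pendant '{"delta_pos":[[0,0,0.3],[0,0,0.4],[0,0,0.4],[0,0,0],[0,0,0]],"turn":[0,0,0,0,0],"claw":[85,85,85,85,85]}' | sed -n 1,5p
python3 - <<'E'
from h import *
im,d=r.get_image("side"); im2,d2=r.get_image("top")
cv2.imwrite("pics/s4.png",np.hstack([cv2.resize(im[80:200,200:320,::-1],None,fx=5,fy=5)]))
E
```

```text
time_s: 15.68
tcp_pos: [0.5054, -0.0763, 0.1479]
ee_rot: [0.0, 0.988, 0.154, -0.0]
force: [0.2, 0.2, -0.0]
grip_width: 0.418
time_s: 16.1
tcp_pos: [0.5053, -0.0763, 0.1478]
ee_rot: [-0.0, 0.988, 0.154, -0.0]
force: [0.1, 0.3, -0.4]
grip_width: 0.995
time_s: 16.52
tcp_pos: [0.5044, -0.0759, 0.1134]
ee_rot: [-0.001, 0.988, 0.154, -0.002]
force: [-0.3, -0.7, -0.7]
grip_width: 0.994
```

View pics/s4.png

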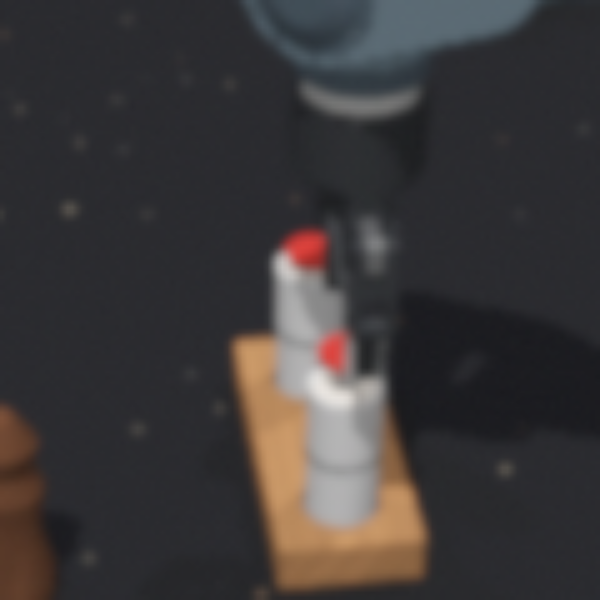

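The near finger at (362, 370) sits in front of disc_a. The sideways offset of about 20 px fits the 18° closing line, so the alignment is good. I'll descend and grip.

```bash

python3 -m pendant '{"delta_pos":[[0,0,0.4],[0,0,0.4],[0,0,0.4],[0,0,0],[0,0,0]],"turn":[0,0,0,0,0],"claw":[85,85,85,85,85]}' | sed -n 1,5p
python3 -m pendant '{"delta_pos":[[0,0,0.4],[0,0,0.3],[0,0,0.2],[0,0,0],[0,0,0]],"turn":[0,0,0,0,0],"claw":[85,85,85,85,85]}' | sed -n 1,5p
```

```text
time_s: 17.03
tcp_pos: [0.5044, -0.076, 0.0776]
ee_rot: [-0.001, 0.988, 0.154, -0.001]
force: [0.1, -0.2, 0.2]
grip_width: 0.995
time_s: 17.45
tcp_pos: [0.5051, -0.0763, 0.0516]
ee_rot: [-0.0, 0.988, 0.154, -0.0]
force: [1.1, 0.8, 0.6]
grip_width: 0.995
```

```bash

python3 -m pendant '{"delta_pos":[[0,0,0],[0,0,0],[0,0,0],[0,0,0],[0,0,0]],"turn":[0,0,0,0,0],"claw":[30,30,30,30,30]}' 45 | sed -n 1,6p
python3 -m pendant '{"delta_pos":[[0,0,0],[0,0,0],[0,0,0]],"turn":[0,0,0],"claw":[30,30,30]}' | sed -n 1,6p
```

```text
time_s: 17.87
tcp_pos: [0.5061, -0.0767, 0.053]
ee_rot: [0.0, 0.988, 0.154, 0.001]
force: [-0.1, -0.9, 2.9]
grip_width: 0.532
grip_force: 46.2
time_s: 18.12
tcp_pos: [0.5062, -0.0767, 0.053]
ee_rot: [0.0, 0.988, 0.154, 0.001]
force: [0.3, -0.7, 5.2]
grip_width: 0.536
grip_force: 46.3
```

```bash

python3 -m pendant '{"delta_pos":[[0,0,-0.1],[0,0,-0.2],[0,0,-0.3],[0,0,-0.4],[0,0,0]],"turn":[0,0,0,0,0],"claw":[30,30,30,30,30]}' | sed -n 1,6p
python3 -m pendant '{"delta_pos":[[0,0,-0.5],[0,0,-0.5],[0,0,-0.5],[0,0,-0.2],[0,0,0]],"turn":[0,0,0,0,0],"claw":[30,30,30,30,30]}' | sed -n 1,6p
python3 - <<'E'
from h import *
im,d=r.get_image("side"); P=cloud("side",d)
cv2.imwrite("pics/s5.png",cv2.resize(im[70:270,180:330,::-1],None,fx=3,fy=3))
E
```

```text
time_s: 18.53
tcp_pos: [0.5069, -0.0767, 0.0849]
ee_rot: [0.001, 0.988, 0.154, 0.002]
force: [0.5, 0.2, -2.3]
grip_width: 0.537
grip_force: 47.1
time_s: 18.95
tcp_pos: [0.5066, -0.0767, 0.1351]
ee_rot: [0.001, 0.988, 0.154, 0.002]
force: [0.4, -0.3, -4.4]
grip_width: 0.532
grip_force: 47.3
```

View pics/s5.png

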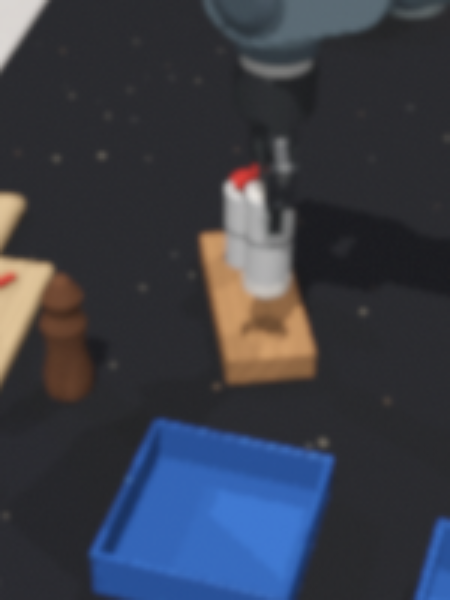

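press_a hangs upright in the grip, bottom at about (268, 292), clear of the stand, and press_b is still in its socket. Now I'll carry it to the tub centre.

```bash

python3 -m pendant '{"delta_pos":[[0.1,-0.3,0],[0.2,-0.6,0],[0.2,-0.65,0],[0.2,-0.65,0],[0.2,-0.65,0]],"turn":[0,0,0,0,0],"claw":[30,30,30,30,30]}' | sed -n 1,6p
python3 -m pendant '{"delta_pos":[[0.2,-0.65,0],[0.2,-0.65,0],[0.2,-0.65,0],[0.2,-0.65,0],[0.2,-0.65,0]],"turn":[0,0,0,0,0],"claw":[30,30,30,30,30]}' | sed -n 1,6p
python3 -m pendant '{"delta_pos":[[0.2,-0.65,0],[0.2,-0.65,0],[0.2,-0.65,0],[0.2,-0.4,0],[0,0,0]],"turn":[0,0,0,0,0],"claw":[30,30,30,30,30]}' | sed -n 1,6p
python3 -m pendant '{"delta_pos":[[0,0,0],[0,0,0]],"turn":[0,0],"claw":[30,30]}' | sed -n 1,6p
```

```text
time_s: 19.42
tcp_pos: [0.504, 0.015, 0.1316]
ee_rot: [-0.001, 0.988, 0.154, -0.001]
force: [0.8, -0.2, -4.0]
grip_width: 0.535
grip_force: 47.3
time_s: 19.83
tcp_pos: [0.5027, 0.117, 0.1316]
ee_rot: [-0.0, 0.988, 0.154, -0.001]
force: [0.3, -0.6, -3.6]
grip_width: 0.536
grip_force: 47.3
time_s: 20.25
tcp_pos: [0.5048, 0.1921, 0.1321]
ee_rot: [-0.0, 0.988, 0.155, -0.001]
force: [-0.2, -1.0, -3.6]
grip_width: 0.531
grip_force: 47.4
time_s: 20.42
tcp_pos: [0.5053, 0.1893, 0.1326]
ee_rot: [0.0, 0.988, 0.154, -0.001]
force: [0.4, 0.4, -3.2]
grip_width: 0.533
grip_force: 47.4
```

```bash

python3 -m pendant '{"delta_pos":[[0,0,0.3],[0,0,0.4],[0,0,0.4],[0,0,0.4],[0,0,0.4]],"turn":[0,0,0,0,0],"claw":[30,30,30,30,30]}' | sed -n 1,6p
python3 -m pendant '{"delta_pos":[[0,0,0.3],[0,0,0.2],[0,0,0.1],[0,0,0],[0,0,0]],"turn":[0,0,0,0,0],"claw":[30,30,30,30,30]}' | sed -n 1,6p
python3 -m pendant '{"delta_pos":[[0,0,0.05],[0,0,0],[0,0,0]],"turn":[0,0,0],"claw":[30,30,30]}' | sed -n 2,4p
python3 -m pendant '{"delta_pos":[[0,0,0.05],[0,0,0],[0,0,0]],"turn":[0,0,0],"claw":[30,30,30]}' | sed -n 2,4p
```

```text
time_s: 20.83
tcp_pos: [0.5049, 0.1893, 0.0741]
ee_rot: [-0.0, 0.988, 0.153, -0.001]
force: [0.9, 0.1, -4.3]
grip_width: 0.531
grip_force: 47.4
time_s: 21.25
tcp_pos: [0.506, 0.1898, 0.0585]
ee_rot: [0.0, 0.988, 0.154, 0.0]
force: [-0.2, -0.1, -3.5]
grip_width: 0.531
grip_force: 47.4
tcp_pos: [0.506, 0.1898, 0.0572]
ee_rot: [0.0, 0.988, 0.154, 0.0]
force: [0.5, 0.2, -3.7]
tcp_pos: [0.5056, 0.1897, 0.0552]
ee_rot: [-0.0, 0.988, 0.154, -0.0]
force: [-0.5, 0.5, -3.8]
```

```bash

python3 -m pendant '{"delta_pos":[[0,0,0.07],[0,0,0.05],[0,0,0]],"turn":[0,0,0],"claw":[30,30,30]}' | sed -n 2,4p
python3 -m pendant '{"delta_pos":[[0,0,0.05],[0,0,0],[0,0,0]],"turn":[0,0,0],"claw":[30,30,30]}' | sed -n 2,4p
python3 -m pendant '{"delta_pos":[[0,0,0.04],[0,0,0],[0,0,0]],"turn":[0,0,0],"claw":[30,30,30]}' | sed -n 2,4p
```

```text
tcp_pos: [0.5053, 0.1897, 0.0511]
ee_rot: [-0.0, 0.988, 0.154, -0.0]
force: [0.5, 0.2, -4.1]
tcp_pos: [0.5056, 0.1897, 0.05]
ee_rot: [0.0, 0.988, 0.154, -0.0]
force: [-0.4, -0.5, -3.9]
tcp_pos: [0.5056, 0.1897, 0.0488]
ee_rot: [0.0, 0.988, 0.154, -0.0]
force: [-0.3, -0.4, -3.9]
```

```bash

python3 -m pendant '{"delta_pos":[[0,0,0.03],[0,0,0],[0,0,0]],"turn":[0,0,0],"claw":[30,30,30]}' | sed -n 2,4p
python3 -m pendant '{"delta_pos":[[0,0,0.03],[0,0,0],[0,0,0]],"turn":[0,0,0],"claw":[30,30,30]}' | sed -n 2,4p
python3 -m pendant '{"delta_pos":[[0,0,0.03],[0,0,0],[0,0,0]],"turn":[0,0,0],"claw":[30,30,30]}' | sed -n 2,4p
```

```text
tcp_pos: [0.5056, 0.1898, 0.048]
ee_rot: [-0.0, 0.988, 0.154, -0.0]
force: [-0.1, -0.1, -3.5]
tcp_pos: [0.5056, 0.1898, 0.0471]
ee_rot: [-0.0, 0.988, 0.154, -0.0]
force: [0.1, 0.7, -3.2]
tcp_pos: [0.5061, 0.1898, 0.047]
ee_rot: [0.0, 0.988, 0.154, 0.0]
force: [-2.3, -0.4, 3.7]
```

The press is on the tub floor. I'll open fully, rise straight up and check.

```bash

python3 -m pendant '{"delta_pos":[[0,0,0],[0,0,0],[0,0,0],[0,0,0],[0,0,0]],"turn":[0,0,0,0,0],"claw":[55,70,85,85,85]}' | sed -n 1,6p
python3 -m pendant '{"delta_pos":[[0,0,0],[0,0,0],[0,0,-0.2],[0,0,-0.4],[0,0,-0.5]],"turn":[0,0,0,0,0],"claw":[85,85,85,85,85]}' | sed -n 1,6p
python3 -m pendant '{"delta_pos":[[0,0,-0.7],[0,0,-0.8],[0,0,-0.8],[0,0,-0.8],[0,0,-0.5]],"turn":[0,0,0,0,0],"claw":[85,85,85,85,85]}' | sed -n 1,6p
python3 -m pendant '{"delta_pos":[[-0.8,0.5,0],[-0.8,0.5,0],[-0.8,0.5,0],[-0.8,0.5,0],[0,0,0]],"turn":[0,0,0,0,0],"claw":[85,85,85,85,85]}' | sed -n 1,6p
python3 - <<'E'
from h import *
im,d=r.get_image("side"); im2,d2=r.get_image("top")
cv2.imwrite("pics/s6.png",np.hstack([cv2.resize(im[90:330,150:350,::-1],None,fx=2,fy=2),cv2.resize(im2[100:340,190:390,::-1],None,fx=2,fy=2)]))
for n,dd in(("side",d),("top",d2)):
    P=cloud(n,dd)
    for q in r.regions_of(n,"press_a")+r.regions_of(n,"disc_a"):
        X=P[q["pixels"]&(dd>0)]; print(n,round(q["p"],2),np.round(q["pixel"]),len(X),np.round(np.median(X,0),3),np.round(np.percentile(X[:,2],[3,97]),3))
E
```

```text
time_s: 23.67
tcp_pos: [0.5058, 0.1898, 0.0462]
ee_rot: [-0.0, 0.988, 0.154, 0.0]
force: [1.1, -0.2, 0.4]
grip_width: 0.996
grip_force: 0.0
time_s: 24.08
tcp_pos: [0.505, 0.1896, 0.0795]
ee_rot: [-0.0, 0.988, 0.154, -0.001]
force: [0.1, 0.1, 0.5]
grip_width: 0.996
grip_force: 0.0
time_s: 24.5
tcp_pos: [0.507, 0.19, 0.1916]
ee_rot: [0.0, 0.988, 0.154, 0.003]
force: [0.8, 0.9, -0.2]
grip_width: 0.994
grip_force: 0.0
time_s: 24.92
tcp_pos: [0.4304, 0.1014, 0.1879]
ee_rot: [0.001, 0.988, 0.153, 0.0]
force: [-0.2, -0.2, -0.9]
grip_width: 1.0
grip_force: 0.0
side 0.87 [232. 254.] 754 [0.505 0.206 0.087] [0.008 0.14 ]
side 0.67 [146. 262.] 439 [ 0.546 -0.183  0.087] [0.026 0.132]
side 0.7 [215. 250.] 136 [0.507 0.194 0.139] [0.116 0.141]
side 0.41 [130. 262.] 63 [ 0.547 -0.196  0.13 ] [0.125 0.133]
top 0.5 [181. 344.] 339 [ 0.543 -0.195  0.118] [0.024 0.135]
```

View pics/s6.png

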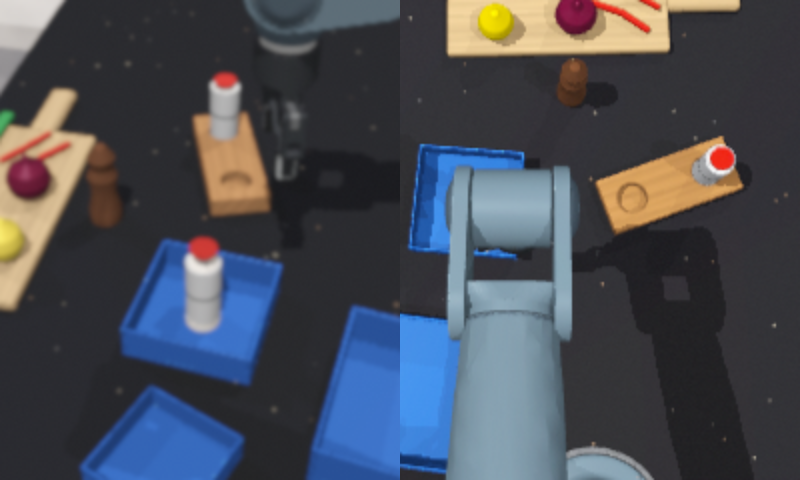

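press_a stands upright in the middle of the correct tub at (203, 285), and press_b is home and upright in its socket at (225, 105), with its disc at z≈0.131. The lemon, onion and mill are untouched, so I'm handing in.

```bash
python3 -c "
from rig import r
print(r.finish_job())"
```

```text
the job is handed in; nothing more can be done
None
```

The job is handed in: press_b ran evenly and is home in its socket, and press_a was the clogged one (stopped at about 7 N) and now stands upright in the middle-sized blue tub, finished at about 25 s.

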